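# Turn the swivel hook to its stop and hang the caddy

### The arm

A 6-joint arm with a two-finger parallel gripper is mounted at the origin on the work surface. World frame = base frame: x ahead of the robot, y to its left, z up, the work surface at z = 0. Lengths are in mm, angles in rad, forces in N, time in s.
With the tool pointing down it reaches from about 350 to 800 mm from the base axis. Payload 7.3 kg.
Tool frame: the origin (TCP) lies on the centre line of the jaws, within the pads' length; the fingertips stand 19 mm ahead of it and the grasp point (between the pads) is the TCP (bot.tips_ahead is the distance from the TCP to the fingertips, in mm); y points along the fingers, z is the direction in which the jaws open and shut, and the axes are right-handed (so a half turn about y gives the same grasp; the last joint's range is limited). The gripper opens to 85 mm and grips with 20 to 120 N. Pads are 22 mm wide; open, the fingers measure 114 mm over their backs; the gripper's body (76 mm by 85 mm) begins 54 mm behind the grasp point. The pads swing forward as they close: fully open they stand 13 mm farther back than shut.
Start: joints at [1.119, 0.342, 1.524, -0, 1.275, -0.146], TCP at [158.04, 500.669, 217.122] pointing down, gripper open.
Joint ranges: [-2.53, 2.53], [-0.77, 2.02], [0.04, 2.7], [-1, 4.14], [0.28, 2.66], [-3.11, 3.11]. Speed limits (rad/s): [2.57, 2.57, 3.14, 3.14, 3.14, 3.14].

### API

Orientations are given as a unit quaternion [w, x, y, z].
In Python, from plant import bot gives the robot as it stands. Calls block until the motion is done:
- bot.move_pose(position, orientation): joint-space move of the TCP to a pose.
- bot.move_linear(position, ori=None, max_speed=150, force_limit=None): straight line of the TCP; ori=None keeps the orientation; max_speed is the mean speed in mm/s. With force_limit (N) it stops when the force on the tool has changed by that much, and returns True; else False.
- bot.movej(angles): joint-space move.
- bot.release() and bot.close_gripper(): open the fingers fully, or close them until they stop; the grip force is fixed at half the most.
- bot.hold(seconds).
- bot.inverse_kinematics(position, orientation): joint angles nearest the present ones, or None.
- bot.get_state(): the state.
- bot.grab_frame(name): name is "scene" or "top"; returns a dict with "img" (384x512x3 uint8, blue, green, red), "fx", "fy", "cx", "cy" (pixels), "k1" (the pictures are not rectified: a ray, as slopes to the right and down, at radius r is drawn at 1 + k1 r^2 times it, then the intrinsics apply), "world_to_cam" (4x4, takes a point from world to camera coordinates). Camera axes: x right, y down, z forward; pixel columns grow to the right and rows downward; lengths in mm; the calibration is good to about 2 mm. A picture is of the moment at which its call begins. There is no depth.
A pose or a line that the arm cannot do raises bot.MotionError and nothing moves.
- bot.job_done(): hands the job in, once; it reports no verdict.
The state is a dict: "time": time; "q": joint angles; "qvel": joint speeds; "joint_efforts": joint torques, N m; "eef_pos": TCP position; "orientation": TCP orientation; "force": force on the tool from outside, world axes, zero at the start; "moment": the same for the moment, N m; "grip_width": opening from 0.0 (shut) to 1.0 (fully open).
Only numpy, scipy, OpenCV 4.12 (cv2) and the standard library are available. Lean on these libraries where they do the work, as an engineer would, in place of code of your own. Each camera call takes 0.05 s, during which the arm holds its last target.

### The job

First turn the swivel hook on the stand round towards the front of the bench until it is fully home against its sprung stop pin, pressing gently. Then pick up the handled wooden caddy and hang it by its hand hole on the hook, upright and clear of the bench, let go and leave it still, with the hook still pressing the stop pin in. Do not force the hook or its stop, and leave the other things on the bench where they are.

Things in the scene. Friction and masses are not known exactly. Their poses are not given: they have to be found in the camera images.
- stand: steel stand fixed to the bench: round base 110 mm wide, 11 mm thick; post 22 mm thick. Origin: centre of the base's underside, on the vertical swivel axis; z up, -x is its front, roughly towards the robot. A ring under the hook carries the stop pin; it is clamped at an angle that is not measured and differs each time: the hook meets the pin within 17 degrees either side of the front.
- hook: swivel hook: turret 34 mm wide, top at height 141 mm, with one level rod 8 mm thick, centre line at height 125 mm, along the hook's own -x to 117 mm from the axis, where it turns up (tip at 143 mm). Origin on the axis at 109 mm; z up. It starts 35 to 90 degrees off the front, to the robot's left, and is turned counter-clockwise from above, its tip coming towards the robot.
- hook_seat (a point): point on top of the hook's rod where the caddy hangs: 98 mm from the swivel axis, 129 mm above the bench, 19 mm inside the upturned tip; axes as the hook's. The hook turns stiffly (drag 0.25 N m, so about 3 N at 88 mm from the axis) and stays where it is left.
- stop_pin (a joint): how far the sprung stop pin is pushed in, rad about the swivel axis: 0 free, 0.10 fully in, solid; there the push rises sharply. Upright steel pin 10 mm thick, 45 mm from the axis, top at height 134 mm; the hook's rod runs against it. Its weak spring (0.025 N m) does not turn the hook back. Over 25 N at the pin (14 N of push on the hook at 98 mm) strains it.
- caddy: wooden caddy, 240 to 480 g: open tray 76 (x) x 104 (y) x 38 mm tall holding dark violin pegs, with an upright middle board 8 mm thick (x), 140 mm tall. Origin: centre of the underside; z up. Through the board, along x, goes a hand hole 36 mm wide, 36 mm tall, 62 to 98 mm above the underside. It hangs with the hook's rod through this hole, either way round.
- caddy_handle (a point): centre of the caddy's grip: the solid top of the board, 8 mm thick (x), 64 mm wide (y), from 98 to 140 mm above the underside; this point is 121 mm above the underside; axes as the caddy's.
- caddy_eye (a point): middle of the upper edge of the caddy's hand hole, 98 mm above its underside; it rests on the hook's rod when hung.
- screwdriver: bystander: a long wood-handled screwdriver lying on the bench, about 200 mm; origin under its middle
- glue_jar: bystander: an amber glass jar with steel lid, 56 mm wide, 75 mm tall; origin under its centre
- spool_clamp: bystander: a small upright spool clamp (two wooden discs 32 mm wide on a rod), 90 mm tall; origin under its centre
- neck_block: bystander: a pale wood block 60 x 45 x 35 mm; origin under its centre
- palm_plane: bystander: a small brass block plane 75 x 30 mm, 35 mm tall; origin under its centre
- thickness_gauge: bystander: a flat white box gauge 75 x 50 x 16 mm with a grey window; origin under its centre
- gouge: bystander: a wood-handled gouge lying on the bench, 170 mm; origin under its middle
Things that resemble listed ones, but are neither listed nor needed, are in the scene too. What is shaped like the caddy but green or pink is not meant.

How it is judged:
By the outcome, as a careful person would: the job done as asked, in the order asked, and still so for the second after the job is handed in, with the robot touching nothing.
It also fails if it takes over 67 s, if anything falls off the work surface, if the arm or the gripper's body presses on something with over 40 N, if the wrist force passes 120 N, or if a joint passes its speed limit or range.

## Working session

There is one attempt and no reset: what is moved stays moved. The work goes in short steps, each a Python script; the robot and the scene stay as the last script left them, time stands still between calls to the robot, and variables do not carry over. Pictures are saved under pics/ and viewed, and the job is handed in when it is done.

```bash
ls; mkdir -p pics
python3 - <<'E'
from plant import bot
import cv2,json
for n in("scene","top"):
    f=bot.grab_frame(n); cv2.imwrite(f"pics/{n}0.png",f["img"])
    print(n,f["fx"],f["fy"],f["cx"],f["cy"],f["k1"]); print(f["world_to_cam"])
s=bot.get_state();print(s)
E
```

```text
pics
scene 356.15516631169663 356.15516631169663 252.05708518694334 183.28866331275304 0.0307880996590072
[[-4.49318790e-01  8.93365042e-01  3.39502645e-03  2.09744585e+02]
 [ 6.52128163e-01  3.30581151e-01 -6.82235268e-01 -2.47206068e+02]
 [-6.10607471e-01 -3.04327133e-01 -7.31124827e-01  1.43113246e+03]
 [ 0.00000000e+00  0.00000000e+00  0.00000000e+00  1.00000000e+00]]
top 463.945099468971 463.945099468971 245.9503716876031 196.4430840633003 -0.1536156618457727
[[ 7.46187733e-02 -9.97207912e-01  2.90160091e-03 -1.36926879e+01]
 [-9.70285257e-01 -7.32752013e-02 -2.30601962e-01  5.30876074e+02]
 [ 2.30170717e-01  1.43918550e-02 -9.73043841e-01  1.56081836e+03]
 [ 0.00000000e+00  0.00000000e+00  0.00000000e+00  1.00000000e+00]]
{'time': 0.1, 'q': array([ 1.11898852e+00,  3.42694990e-01,  1.52492710e+00, -4.05709247e-05,
        1.27541702e+00, -1.45983000e-01]), 'qvel': array([-0.00050126, -0.00174398, -0.0026799 ,  0.0006982 , -0.00193127,
        0.00173214]), 'joint_efforts': array([ 1.11022531e-03, -4.34443116e+01, -2.46495527e+01, -1.65531865e-04,
        4.58743656e-03, -3.72688964e-05]), 'eef_pos': array([157.87867915, 500.29312516, 216.47175188]), 'orientation': array([-0.69836371,  0.69934924, -0.10783783,  0.10756288]), 'force': array([ 0.89858735,  0.19598018, -0.10472626]), 'moment': array([-0.00019576, -0.00619107, -0.02145527]), 'grip_width': 1.0016079941566733}
```

View pics/scene0.png

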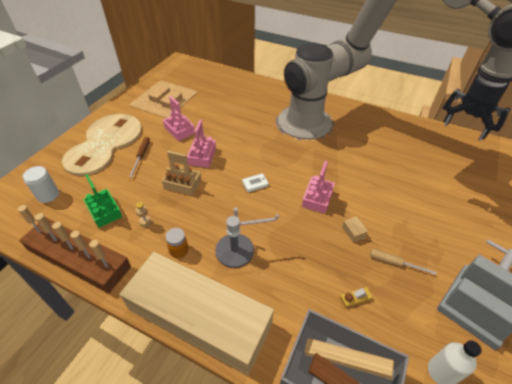

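View pics/top0.png

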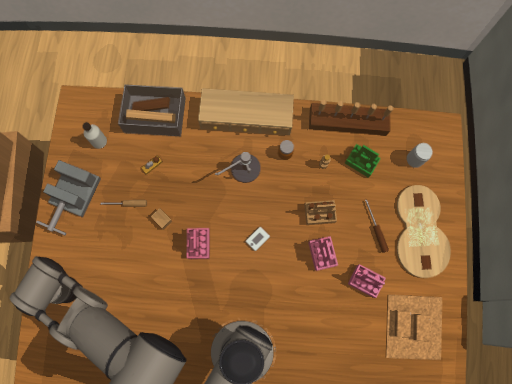

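Run:
```python
import cv2
t=cv2.imread("pics/top0.png");s=cv2.imread("pics/scene0.png")
def c(im,x,y,w,h,k,n): cv2.imwrite(n,cv2.resize(im[y:y+h,x:x+w],None,fx=k,fy=k,interpolation=cv2.INTER_CUBIC))
c(t,185,135,100,70,8,"pics/t_hook.png")
c(t,290,185,65,50,12,"pics/t_cad.png")
c(s,205,195,100,75,8,"pics/s_hook.png")
c(s,150,140,65,60,10,"pics/s_cad.png")
```

```text
(no output)
```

View pics/t_hook.png

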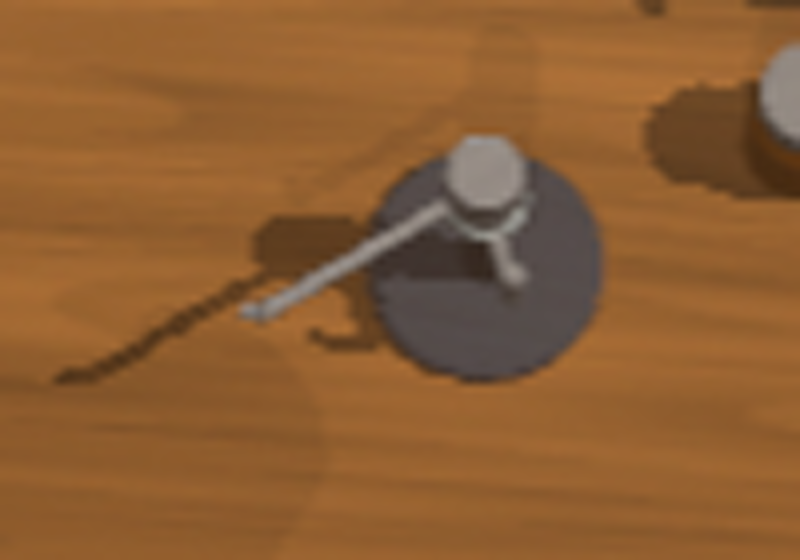

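View pics/t_cad.png

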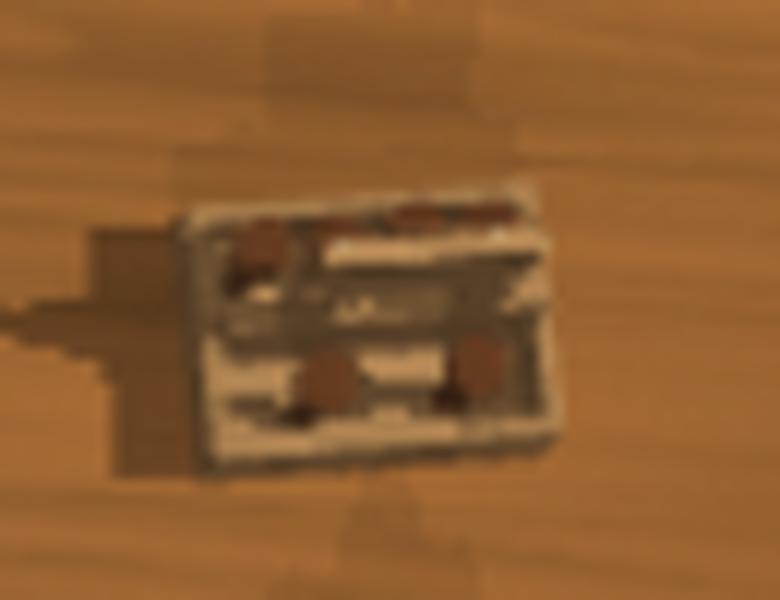

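View pics/s_hook.png

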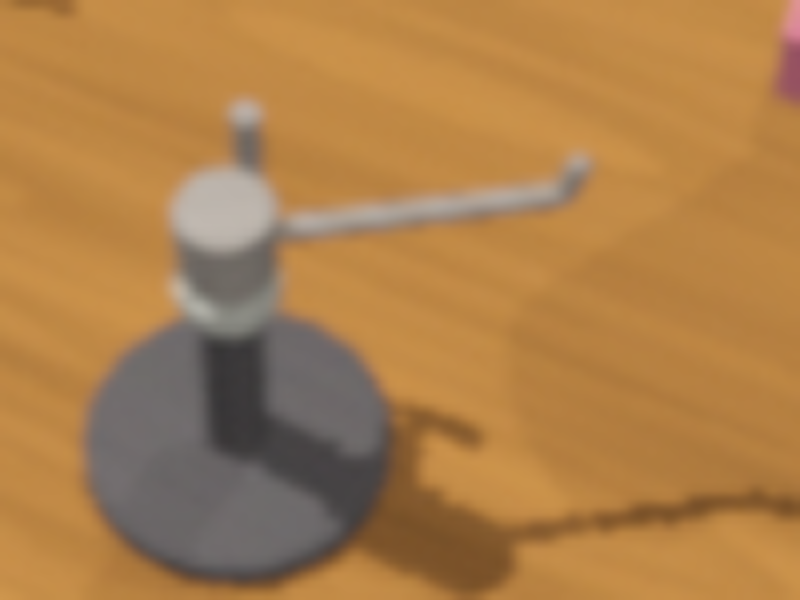

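View pics/s_cad.png

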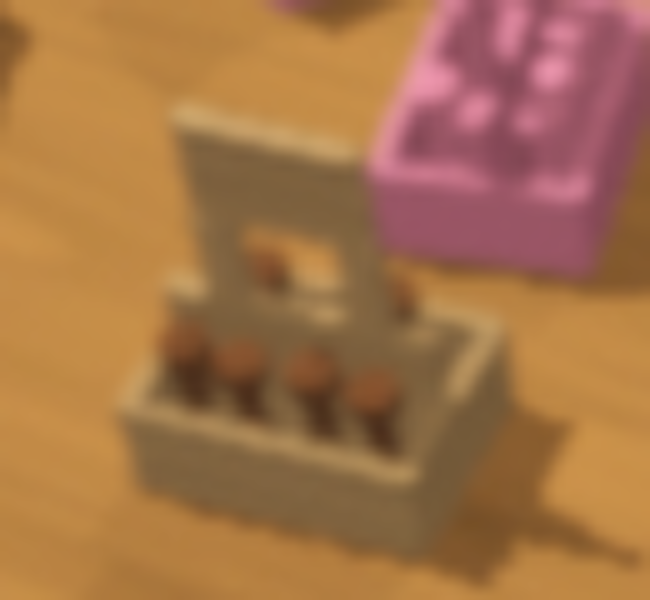

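```bash
cat > h.py <<'E'
import numpy as np,cv2
from scipy.optimize import least_squares
C={"scene":(356.15516631169663,252.05708518694334,183.28866331275304,0.0307880996590072,np.array([[-4.49318790e-01,8.93365042e-01,3.39502645e-03,2.09744585e+02],[6.52128163e-01,3.30581151e-01,-6.82235268e-01,-2.47206068e+02],[-6.10607471e-01,-3.04327133e-01,-7.31124827e-01,1.43113246e+03]])),
"top":(463.945099468971,245.9503716876031,196.4430840633003,-0.1536156618457727,np.array([[7.46187733e-02,-9.97207912e-01,2.90160091e-03,-1.36926879e+01],[-9.70285257e-01,-7.32752013e-02,-2.30601962e-01,5.30876074e+02],[2.30170717e-01,1.43918550e-02,-9.73043841e-01,1.56081836e+03]]))}
def KD(n):
    f,cx,cy,k,T=C[n]; return np.array([[f,0,cx],[0,f,cy],[0,0,1.]]),np.array([k,0,0,0,0.]),T
def proj(n,P):
    K,D,T=KD(n); return cv2.projectPoints(np.asarray(P,float).reshape(-1,3),cv2.Rodrigues(T[:,:3])[0],T[:,3],K,D)[0][:,0]
def ray(n,uv):
    K,D,T=KD(n); d=cv2.undistortPoints(np.array([[uv]],float),K,D)[0,0]; R=T[:,:3]
    return -R.T@T[:,3],R.T@np.array([d[0],d[1],1])
def at(n,uv,z):
    o,d=ray(n,uv); return o+d*(z-o[2])/d[2]
def cp(off,k,U): return ((U[0]+.5)/k-.5+off[0],(U[1]+.5)/k-.5+off[1])
E
python3 - <<'E'
from h import *
np.set_printoptions(precision=1,suppress=True)
th=lambda u:cp((185,135),8,u); tc=lambda u:cp((290,185),12,u)
sh=lambda u:cp((205,195),8,u); sc=lambda u:cp((150,140),10,u)
for nm,a,b,z in(("turret",(485,172),(224,208),141),("pin",(512,275),(246,113),134),("tip",(247,311),(580,160),143)):
    print(nm,at("top",th(a),z),at("scene",sh(b),z))
print("base",at("top",th((487,265)),11),at("scene",sh((238,437)),11))
for a,b,nm in(((185,218),(415,475),"A"),((535,190),(125,405),"B"),((560,430),(170,280),"C"),((210,462),(505,325),"D")):
    print(nm,at("top",tc(a),38),at("scene",sc(b),38))
for a,b,nm in(((325,252),(362,158),"hl"),((547,242),(178,112),"hr")):
    print(nm,at("top",tc(a),140),at("scene",sc(b),140))
E
```

```text
turret [652.1  38.1 141. ] [654.5  37.7 141. ]
pin [609.6  23.4 134. ] [612.   22.4 134. ]
tip [582.8 133.1 143. ] [586.4 132.5 143. ]
base [650.4  36.9  11. ] [656.9  39.3  11. ]
A [ 529.1 -184.1   38. ] [ 531.1 -185.3   38. ]
B [ 545.4 -288.1   38. ] [ 547.6 -285.8   38. ]
C [ 473.5 -297.9   38. ] [ 493.7 -307.3   38. ]
D [ 456.4 -194.9   38. ] [ 461.1 -196.    38. ]
hl [ 498.7 -211.6  140. ] [ 501.2 -209.4  140. ]
hr [ 506.1 -273.5  140. ] [ 509.3 -271.5  140. ]
```

```bash
cat >> h.py <<'E'
def tri(a,b):
    o1,d1=ray("top",a);o2,d2=ray("scene",b)
    s=np.linalg.lstsq(np.c_[d1,-d2],o2-o1,rcond=None)[0]
    p,q=o1+d1*s[0],o2+d2*s[1]; return (p+q)/2,np.linalg.norm(p-q)
AX=np.array([653.2,37.9])
from scipy.spatial.transform import Rotation as Ro
def quat(yaw):
    # tool y down, tool z along yaw
    c,s=np.cos(yaw),np.sin(yaw); M=np.array([[s,0,c],[-c,0,s],[0,-1,0]])
    q=Ro.from_matrix(M).as_quat(); return [q[3],q[0],q[1],q[2]]
def best(bot,pos,yaw):
    r=[]
    for k in(-1,0,1):
        y=yaw+k*np.pi; q=bot.inverse_kinematics(list(pos),quat(y))
        if q is not None: r.append((abs(q[5]),y,q))
    r.sort(key=lambda t:t[0]); return r
def finger(phi,gap=0,r=88,z=130,h=11):
    d=np.array([np.cos(phi),np.sin(phi)]);t=np.array([-d[1],d[0]])
    p=AX+r*d-t*(4+h+gap); return [p[0],p[1],z]
E
python3 - <<'E'
from h import *
from plant import bot
np.set_printoptions(precision=2,suppress=True)
tc=lambda u:cp((290,185),12,u);sc=lambda u:cp((150,140),10,u)
print(tri(tc((328,370)),sc((403,295))),tri(tc((478,358)),sc((268,268))))
for ph in(126,160,194):
    for g in (0,20):
        for a,y,q in best(bot,finger(np.radians(ph),g),np.radians(ph)): print(ph,g,round(y,2),q)
for r in(98,150):
    d=np.radians(193.7);p=AX+r*np.array([np.cos(d),np.sin(d)])
    for a,y,q in best(bot,[*p,135+52],d): print("hang",r,round(y,2),q)
for a,y,q in best(bot,[503.5,-241.4,135],np.radians(7.1)): print("grasp",round(y,2),q)
E
```

```text
(array([ 481.01, -223.22,   57.92]), np.float64(5.302572072481264)) (array([ 488.92, -268.82,   56.59]), np.float64(1.795466534749401))
126 0 -0.94 [ 0.07  0.6   1.35 -0.    1.19  1.01]
126 0 5.34 [0.07 0.6  1.35 0.   1.19 1.01]
126 0 2.2 [ 0.07  0.6   1.35 -0.    1.19 -2.13]
126 20 -0.94 [0.08 0.63 1.29 0.   1.22 1.03]
126 20 5.34 [0.08 0.63 1.29 0.   1.22 1.03]
126 20 2.2 [ 0.08  0.63  1.29 -0.    1.22 -2.12]
160 0 5.93 [ 0.01  0.52  1.49 -0.    1.13  0.36]
160 0 -0.35 [ 0.01  0.52  1.49 -0.    1.13  0.36]
160 0 2.79 [ 0.01  0.52  1.49 -0.    1.13 -2.78]
160 20 5.93 [ 0.04  0.54  1.46 -0.    1.14  0.39]
160 20 -0.35 [ 0.04  0.54  1.46 -0.    1.14  0.39]
160 20 2.79 [ 0.04  0.54  1.46 -0.    1.14 -2.75]
194 0 0.24 [-0.08  0.5   1.54 -0.    1.11 -0.32]
194 0 6.53 [-0.08  0.5   1.54 -0.    1.11 -0.32]
194 0 3.39 [-0.08  0.5   1.54 -0.    1.11  2.82]
194 20 6.53 [-0.05  0.49  1.55 -0.    1.11 -0.29]
194 20 0.24 [-0.05  0.49  1.55 -0.    1.11 -0.29]
194 20 3.39 [-0.05  0.49  1.55 -0.    1.11  2.85]
hang 98 6.52 [-0.11  0.43  1.48 -0.    1.24 -0.35]
hang 98 0.24 [-0.11  0.43  1.48 -0.    1.24 -0.35]
hang 98 3.38 [-0.11  0.43  1.48 -0.    1.24  2.79]
hang 150 6.52 [-0.15  0.34  1.62 -0.    1.19 -0.39]
hang 150 0.24 [-0.15  0.34  1.62 -0.    1.19 -0.39]
hang 150 3.38 [-0.15  0.34  1.62 -0.    1.19  2.76]
grasp 0.12 [-0.58  0.48  1.55 -0.    1.11 -0.71]
grasp -3.02 [-0.58  0.48  1.55 -0.    1.11  2.43]
grasp 3.27 [-0.58  0.48  1.55 -0.    1.11  2.43]
```

Run:
```python
from h import *
from plant import bot
np.set_printoptions(precision=2,suppress=True)
ph=np.radians(126); q=quat(ph-np.pi)
bot.close_gripper()
p=finger(ph,18)
bot.move_pose([p[0],p[1],205],q)
bot.move_linear(p,q,max_speed=150)
s=bot.get_state();print(s["time"],s["eef_pos"],s["force"],s["grip_width"])
for n in("scene","top"): cv2.imwrite(f"pics/{n}1.png",cv2.resize(bot.grab_frame(n)["img"][100:300,140:340] ,None,fx=3,fy=3,interpolation=cv2.INTER_CUBIC))
```

```text
3.6667 [628.64 128.89 130.88] [ 0.24 -0.11 -0.18] 0.002567733112419993
```

View pics/scene1.png

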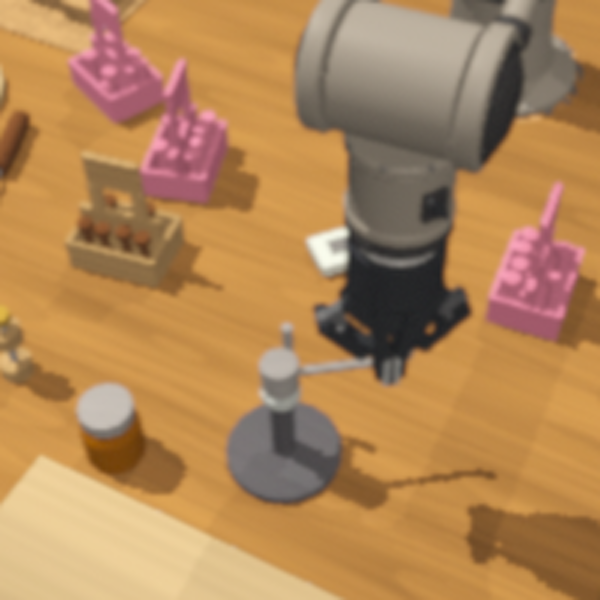

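View pics/top1.png

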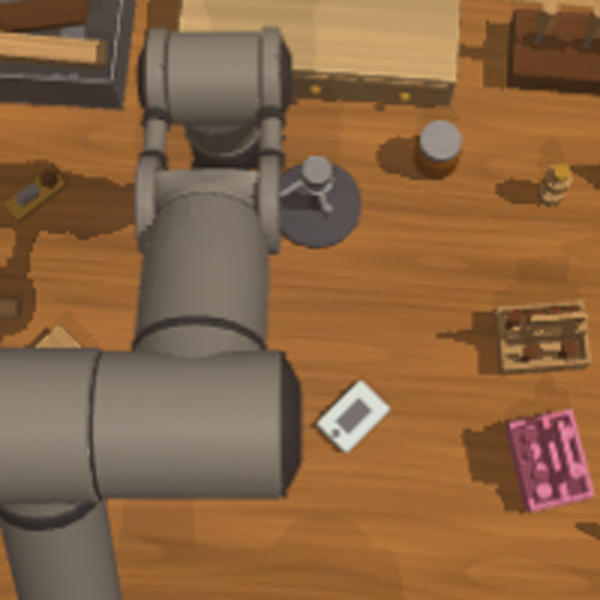

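Run:
```python
from h import *
from plant import bot
np.set_printoptions(precision=2,suppress=True)
def rep(tag,ph):
    s=bot.get_state();f=s["force"];t=np.array([-np.sin(ph),np.cos(ph)])
    print(tag,round(np.degrees(ph),1),round(s["time"],2),s["eef_pos"],f,"ft=%.2f"%(f[:2]@t),flush=True); return f[:2]@t
p0=np.radians(126)
print(bot.move_linear(finger(p0,0),quat(p0-np.pi),max_speed=30,force_limit=8)); rep("c",p0)
for deg in range(134,183,8):
    ph=np.radians(deg)
    hit=bot.move_linear(finger(ph),quat(ph-np.pi),max_speed=40,force_limit=8)
    rep(hit,ph)
    if hit: break
cv2.imwrite("pics/s2.png",cv2.resize(bot.grab_frame("scene")["img"][150:300,160:360] ,None,fx=4,fy=4,interpolation=cv2.INTER_CUBIC))
```

```text
False
c 126.0 4.52 [613.72 117.87 130.08] [-0.8  -0.54 -0.1 ] ft=0.97
False 134.0 4.97 [603.09 111.73 130.08] [ 1.43 -0.5  -1.22] ft=-0.68
False 142.0 5.43 [593.41 104.01 130.09] [ 0.6   1.29 -0.62] ft=-1.38
False 150.0 5.89 [584.78  95.07 130.04] [-0.11  0.51 -0.37] ft=-0.38
False 158.0 6.35 [577.5   84.97 130.08] [0.78 0.15 0.55] ft=-0.43
False 166.0 6.81 [571.67  73.97 130.04] [ 0.46 -0.33 -0.78] ft=0.21
False 174.0 7.27 [567.43  62.26 130.05] [ 0.84 -0.16  0.55] ft=0.07
False 182.0 7.72 [564.88  50.07 130.05] [-0.88  0.03 -0.48] ft=-0.06
```

View pics/s2.png

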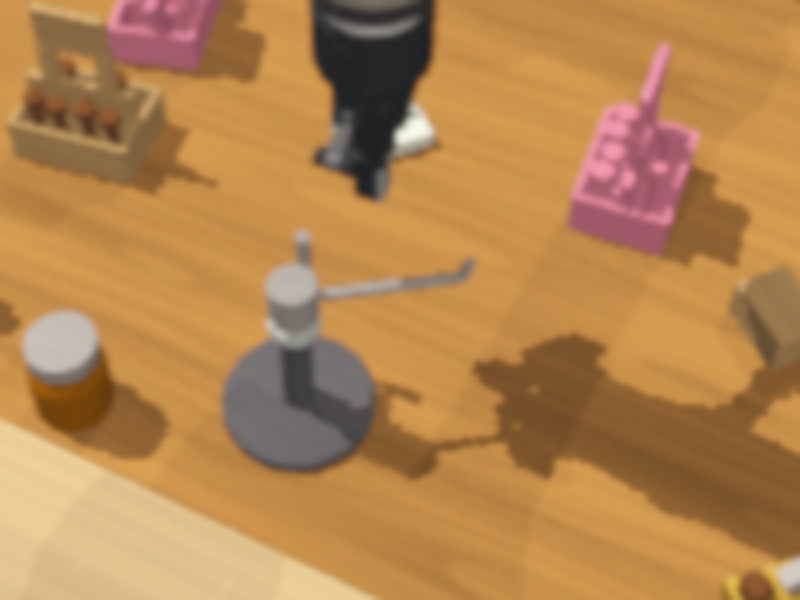

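Run:
```python
from h import *
from plant import bot
print(bot.tips_ahead)
for z in (100,111,120,130,140,150): print(z,proj("scene",[564.9,50,z]), (proj("scene",[564.9,50,z])-[160,150])*4)
for d in ([584.6,132.8,143],): print(proj("scene",d))
```

```text
19.0
100 [[252.38983493 208.09318979]] [[369.55933972 232.37275916]]
111 [[252.40596796 205.59342471]] [[369.62387182 222.37369882]]
120 [[252.41936414 203.51790109]] [[369.67745656 214.07160435]]
130 [[252.43446091 201.17908978]] [[369.73784364 204.71635913]]
140 [[252.44978598 198.80511708]] [[369.79914393 195.2204683 ]]
150 [[252.4653447  196.39516414]] [[369.86137881 185.58065655]]
[[277.43960356 214.10541989]]
```

Run:
```python
from h import *
for z in (111,120,130,140,150): print(z,(proj("scene",[628.64,128.9,z])-[140,100])*3)
c=cv2.imread("pics/scene1.png")
cv2.imwrite("pics/s1z.png",cv2.resize(c[280:420,260:500],None,fx=3,fy=3,interpolation=cv2.INTER_CUBIC))
from plant import bot
cv2.imwrite("pics/s3.png",cv2.resize(bot.grab_frame("scene")["img"][150:215,200:300] ,None,fx=8,fy=8,interpolation=cv2.INTER_CUBIC))
```

```text
111 [[385.56012809 399.39640352]]
120 [[385.94641942 393.32552651]]
130 [[386.38223863 386.47848316]]
140 [[386.82518016 379.52193599]]
150 [[387.2754236  372.45318136]]
```

View pics/s1z.png

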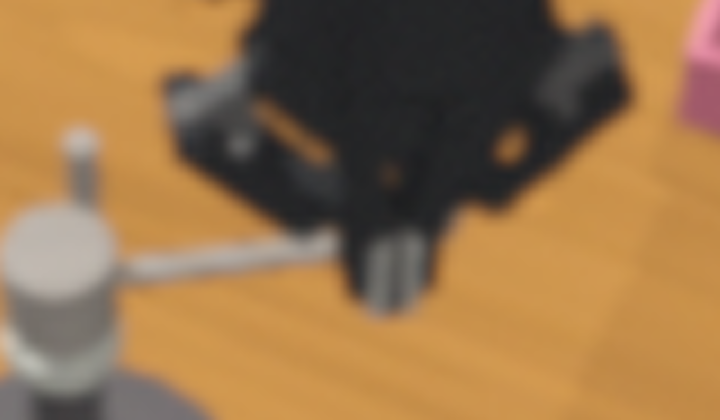

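View pics/s3.png

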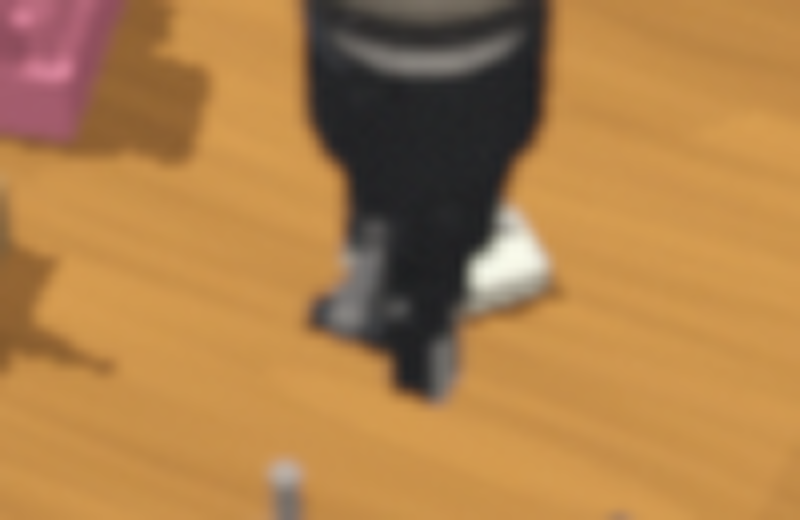

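Run:
```python
from h import *
c=cv2.imread("pics/scene0.png")
cv2.imwrite("pics/s0g.png",cv2.resize(c[60:150,412:512],None,fx=8,fy=8,interpolation=cv2.INTER_CUBIC))
T=np.array([157.88,500.29,216.47]); w,x,y,z=[-0.69836371,0.69934924,-0.10783783,0.10756288]
R=Ro.from_quat([x,y,z,w]).as_matrix(); print(R)
for nm,v in(("tcp",(0,0,0)),("tip+",(0,19,42)),("tip-",(0,19,-42)),("tip+6",(0,6,42)),("tip-6",(0,6,-42)),("-5",(0,-5,42)),("-5",(0,-5,-42)),("tip",(0,19,0)),("body",(0,-54,0))):
    print(nm,(proj("scene",T+R@np.array(v))-[412,60])*8)
```

```text
[[ 9.53602459e-01 -5.96585036e-04  3.01068090e-01]
 [-3.01068632e-01 -1.31826362e-03  9.53601563e-01]
 [-1.72017314e-04 -9.99998953e-01 -1.43671247e-03]]
tcp [[369.22318213 630.55570079]]
tip+ [[465.43045184 725.70685676]]
tip- [[232.13309771 619.12329772]]
tip+6 [[482.52374941 697.86154848]]
tip-6 [[246.3604118  591.40935107]]
-5 [[497.25928477 673.87264728]]
-5 [[258.61601396 567.55050177]]
tip [[346.31072975 671.34681392]]
body [[438.1371071  508.10784486]]
```

View pics/s0g.png

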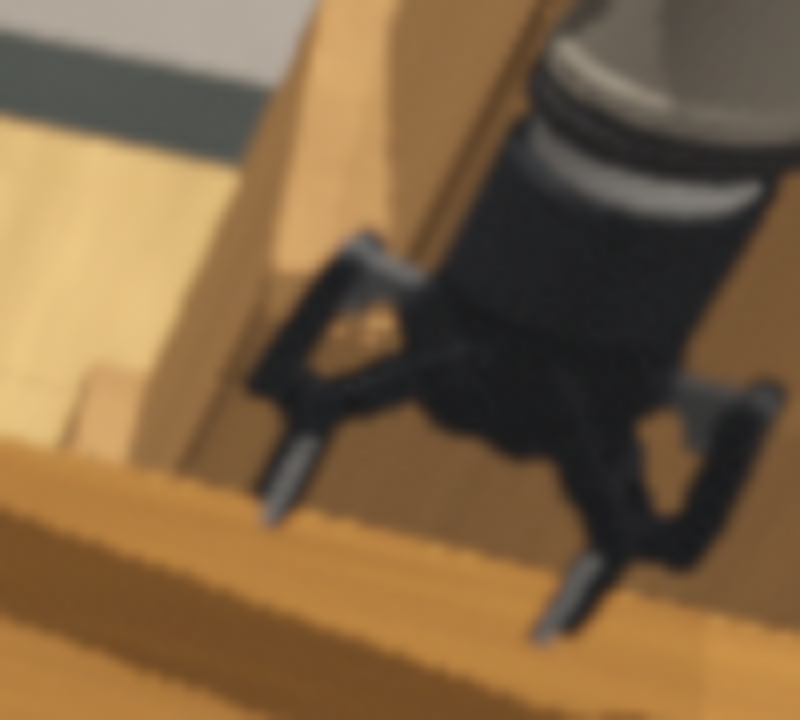

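Run:
```python
from h import *
from plant import bot
np.set_printoptions(precision=2,suppress=True)
s=bot.get_state();p=s["eef_pos"]
bot.move_linear([p[0],p[1],30],max_speed=150)
h=bot.move_linear([p[0],p[1],-15],max_speed=20,force_limit=4)
s=bot.get_state();print(h,s["time"],s["eef_pos"],s["force"])
f=bot.grab_frame("scene");cv2.imwrite("pics/s4.png",cv2.resize(f["img"][150:250,200:300] ,None,fx=6,fy=6,interpolation=cv2.INTER_CUBIC))
```

```text
True 10.6917 [564.83  50.18 -14.11] [-0.59 -0.06  5.98]
```

View pics/s4.png

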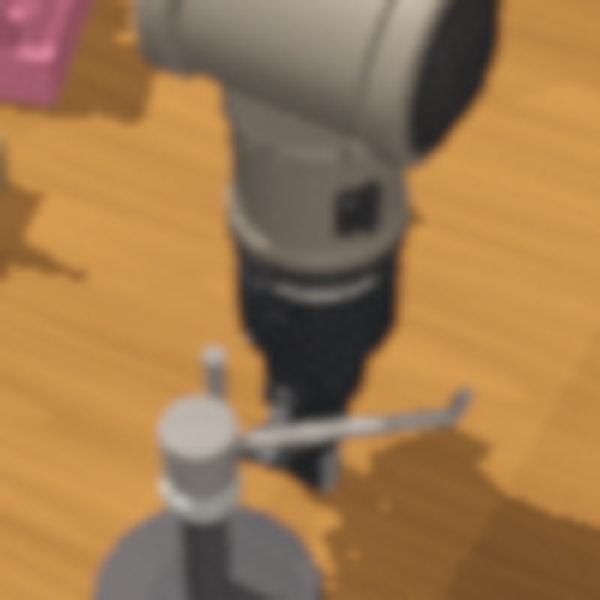

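```bash
cat > push.py <<'E'
from h import *
from plant import bot
np.set_printoptions(precision=2,suppress=True)
def rep(tag,ph):
    s=bot.get_state();f=s["force"];t=np.array([-np.sin(ph),np.cos(ph)])
    print(tag,round(np.degrees(ph),1),round(s["time"],2),s["eef_pos"],f,"ft=%.2f"%(f[:2]@t),flush=True); return f[:2]@t
E
python3 - <<'E'
from push import *
K=dict(r=90,z=99)
s=bot.get_state();p=s["eef_pos"]
bot.move_linear([p[0],p[1],165],max_speed=300)
p0=np.radians(126);a=finger(p0,16,**K)
bot.move_pose([a[0],a[1],165],quat(p0-np.pi))
print(bot.move_linear(a,quat(p0-np.pi),max_speed=150,force_limit=8))
rep("s",p0)
print(bot.move_linear(finger(p0,0,**K),quat(p0-np.pi),max_speed=30,force_limit=8)); rep("c",p0)
for deg in range(134,183,8):
    ph=np.radians(deg)
    hit=bot.move_linear(finger(ph,**K),quat(ph-np.pi),max_speed=40,force_limit=8)
    rep(hit,ph)
    if hit: break
cv2.imwrite("pics/s5.png",cv2.resize(bot.grab_frame("scene")["img"][170:270,200:300] ,None,fx=6,fy=6,interpolation=cv2.INTER_CUBIC))
E
```

```text
False
s 126.0 13.12 [625.8  128.77  99.63] [ 0.53 -0.24 -0.08] ft=-0.29
False
c 126.0 13.8 [612.44 119.44  99.16] [ 0.19 -0.03 -0.78] ft=-0.14
False 134.0 14.27 [601.56 113.01  99.03] [ 0.42  0.22 -0.02] ft=-0.45
False 142.0 14.73 [591.52 105.05  98.98] [ 1.28  0.56 -0.68] ft=-1.23
False 150.0 15.2 [582.71  95.84  98.94] [0.05 0.18 0.78] ft=-0.18
False 158.0 15.67 [575.32  85.47  98.95] [-0.29 -0.04  0.02] ft=0.15
False 166.0 16.13 [569.43  74.19  98.9 ] [-0.37  0.01  0.47] ft=0.08
False 174.0 16.6 [565.22  62.19  98.94] [-0.82 -0.2   0.63] ft=0.28
False 182.0 17.07 [562.69  49.7   98.94] [-0.45  0.3  -0.21] ft=-0.31
```

View pics/s5.png

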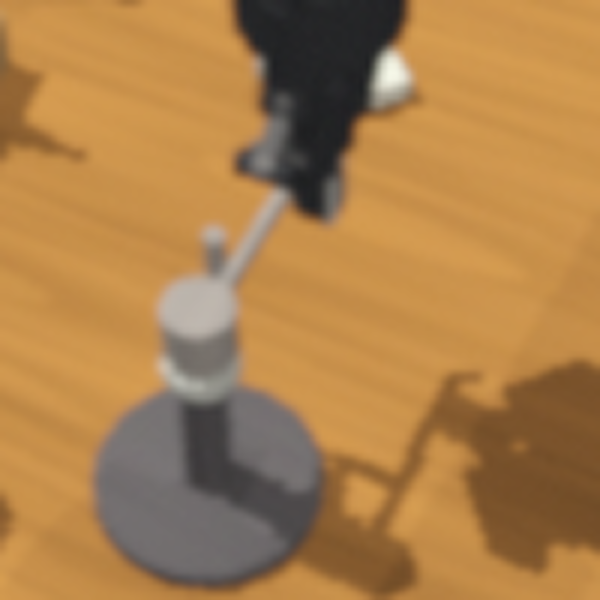

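Run:
```python
from push import *
K=dict(r=90,z=99)
for deg in np.arange(184.5,201,2.5):
    ph=np.radians(deg)
    hit=bot.move_linear(finger(ph,**K),quat(ph-np.pi),max_speed=10,force_limit=6)
    f=rep(hit,ph)
    if hit or abs(f)>4: break
cv2.imwrite("pics/s6.png",cv2.resize(bot.grab_frame("scene")["img"][170:270,200:300] ,None,fx=6,fy=6,interpolation=cv2.INTER_CUBIC))
```

```text
False 184.5 17.67 [562.33  45.78  99.  ] [1.42 1.07 0.34] ft=-0.95
False 187.0 18.22 [562.07  41.56  99.02] [ 0.32  1.68 -0.61] ft=-1.63
False 189.5 18.77 [561.95  37.67  99.  ] [0.01 1.98 0.02] ft=-1.95
False 192.0 19.32 [562.04  33.66  98.98] [-0.85  1.77 -0.5 ] ft=-1.90
False 194.5 19.87 [562.29  29.71  98.98] [ 0.38  1.06 -0.05] ft=-0.93
False 197.0 20.42 [562.48  26.58  98.98] [-2.09  5.3   0.56] ft=-5.67
```

View pics/s6.png

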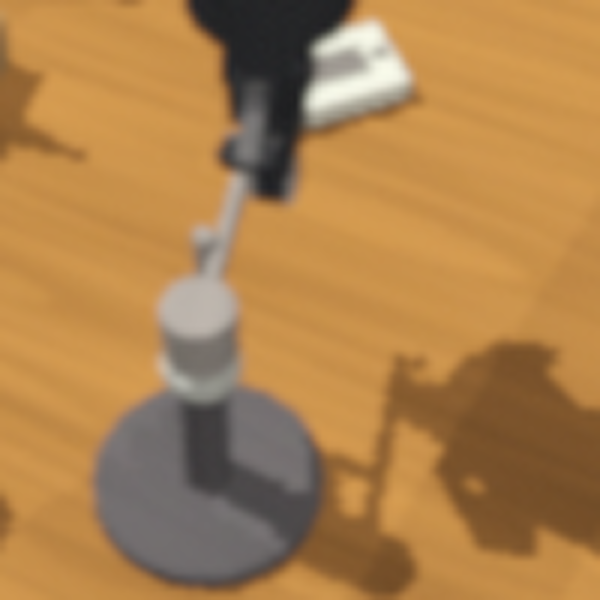

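Run:
```python
from push import *
K=dict(r=90,z=99)
print(finger(np.radians(197),**K))
ph=np.radians(196.)
for i in range(8):
    f=rep(i,ph)
    if f<-7.5: break
    deg=197+0.4*(i+1)
    bot.move_linear(finger(np.radians(deg),**K),quat(ph-np.pi),max_speed=6,force_limit=4)
```

```text
[np.float64(562.7469963924858), np.float64(25.931117914399223), 99]
0 196.0 20.47 [562.48  26.57  98.94] [-1.56  5.66  0.98] ft=-5.87
1 196.0 20.73 [562.74  26.21  98.99] [0.27 6.84 0.96] ft=-6.50
2 196.0 20.98 [562.82  25.84  98.95] [-0.43  8.61  0.48] ft=-8.39
```

Run:
```python
from push import *
ph=np.radians(196.);t=np.array([-np.sin(ph),np.cos(ph)])
p=bot.get_state()["eef_pos"]
a=p[:2]-t*22
bot.move_linear([a[0],a[1],99],max_speed=60)
bot.move_linear([a[0],a[1],200],max_speed=250)
bot.release()
q=quat(np.radians(7.1))
bot.move_pose([503.5,-241.4,200],q)
rep("x",ph)
for n,(x,y,w,h) in(("scene",(205,180,100,75)),("top",(185,135,100,70))): cv2.imwrite(f"pics/{n}7.png",cv2.resize(bot.grab_frame(n)["img"][y:y+h,x:x+w] ,None,fx=8,fy=8,interpolation=cv2.INTER_CUBIC))
f=bot.grab_frame("scene")["img"];cv2.imwrite("pics/s7c.png",cv2.resize(f[100:200,130:230] ,None,fx=6,fy=6,interpolation=cv2.INTER_CUBIC))
```

```text
x 196.0 23.98 [ 503.87 -240.41  200.06] [-0.31 -0.31  1.13] ft=0.21
```

View pics/scene7.png

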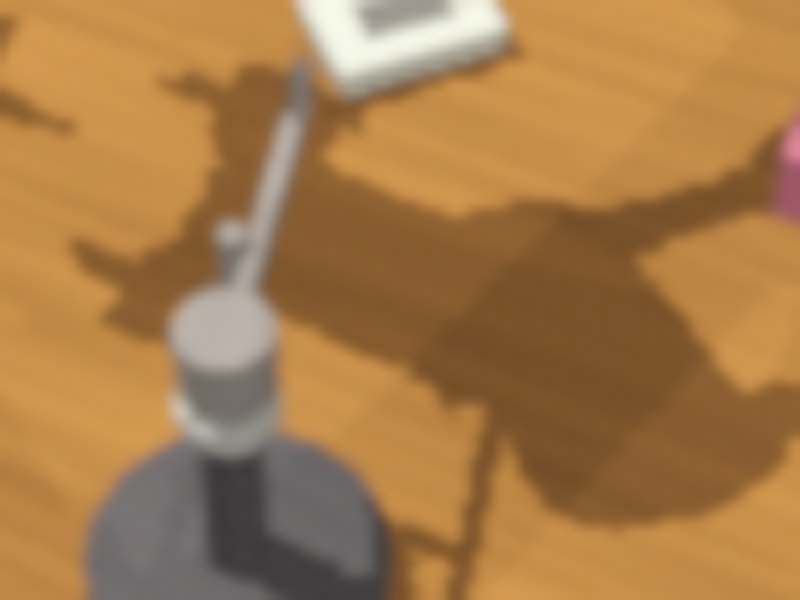

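View pics/top7.png

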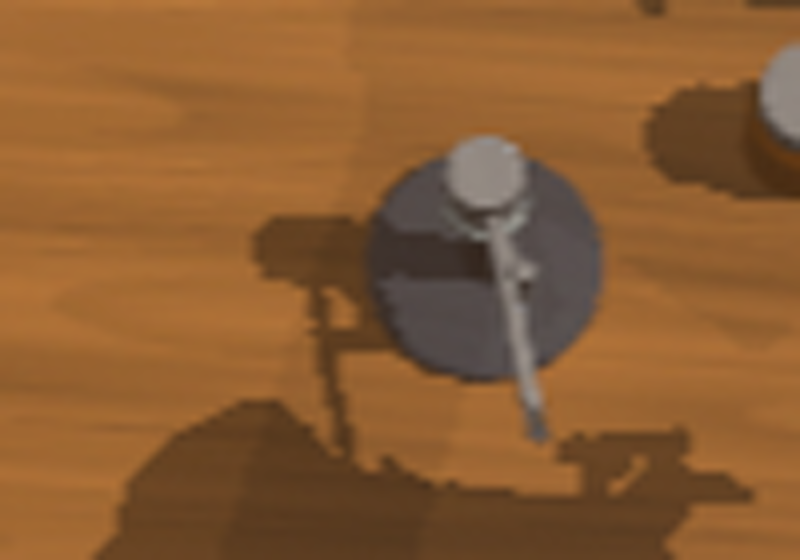

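View pics/s7c.png

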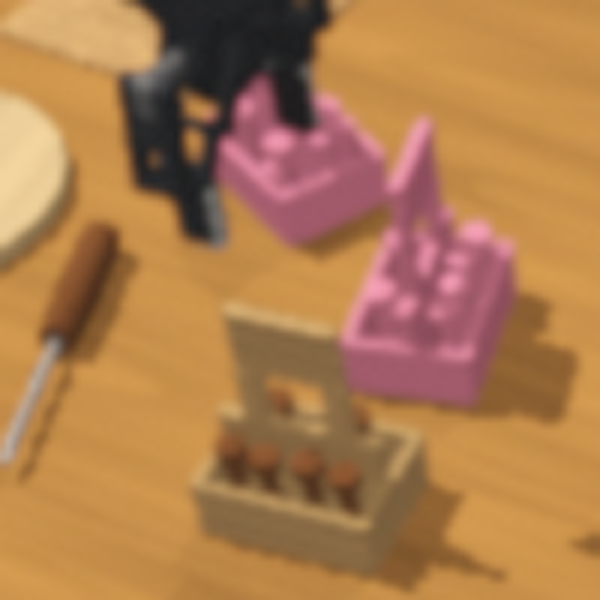

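Run:
```python
from h import *
th=lambda u:cp((185,135),8,u); sh=lambda u:cp((205,180),8,u)
T=(at("top",th((485,172)),141),at("scene",sh((224,330)),141))
for nm,a,b,z in(("pin",(526,270),(232,230),134),("tip",(537,436),(302,68),143)):
  for ax,p in zip(T,(at("top",th(a),z),at("scene",sh(b),z))):
    d=(p-ax)[:2]; print(nm,ax[:2],p[:2],np.hypot(*d),np.degrees(np.arctan2(-d[1],-d[0])))
# rod line in top: two points on rod center at z125
a=at("top",th((500,245)),129);b=at("top",th((530,395)),129);d=(b-a);print(np.degrees(np.arctan2(-d[1],-d[0])),a,b)
a=at("scene",sh((252,255)),129);b=at("scene",sh((291,130)),129);d=(b-a);print(np.degrees(np.arctan2(-d[1],-d[0])),a,b)
```

```text
pin [652.12938159  38.07545859] [612.22127983  17.64345282] 44.83440024900873 27.11137451315861
pin [655.24319983  38.11900114] [613.03181915  17.62582978] 46.92302986059583 25.896074472083807
tip [652.12938159  38.07545859] [537.90382496   7.76769366] 118.1779945790214 14.860032198856233
tip [655.24319983  38.11900114] [544.82772602   8.3366695 ] 114.36155006543915 15.095138911812095
15.079740374399153 [623.97890897  29.53611783 129.        ] [559.02446688  12.03470177 129.        ]
14.617281379081962 [615.94690708  26.64555451 129.        ] [561.16724822  12.35887725 129.        ]
```

Run:
```python
from push import *
q=quat(np.radians(7.1))
bot.move_linear([503.5,-241.4,102],q,max_speed=150,force_limit=10)
bot.close_gripper()
s=bot.get_state();print(s["time"],s["eef_pos"],s["force"],s["grip_width"])
bot.move_linear([503.5,-241.4,162],q,max_speed=120)
s=bot.get_state();print(s["time"],s["eef_pos"],s["force"],s["moment"],s["grip_width"])
y=np.radians(14.9); d=np.array([-np.cos(y),-np.sin(y)]); A=np.array([653.5,38.0])
p=A+155*d
bot.move_linear([*p,162],quat(y),max_speed=150)
s=bot.get_state();print(s["time"],s["eef_pos"],s["force"],s["moment"],s["grip_width"])
for n,(x,y,w,h) in(("scene",(180,140,120,90)),("top",(205,140,100,75))): cv2.imwrite(f"pics/{n}8.png",cv2.resize(bot.grab_frame(n)["img"][y:y+h,x:x+w] ,None,fx=6,fy=6,interpolation=cv2.INTER_CUBIC))
```

```text
25.6167 [ 503.75 -241.48  102.23] [1.15 0.19 2.17] 0.08178047922003297
26.2667 [ 502.9  -241.02  161.05] [-0.84  0.55 -3.45] [ 0.02  0.03 -0.01] 0.08051739519668803
28.0167 [503.75  -2.46 161.96] [-0.14 -0.53 -3.7 ] [ 0.07 -0.01 -0.06] 0.08210984013392822
```

View pics/scene8.png

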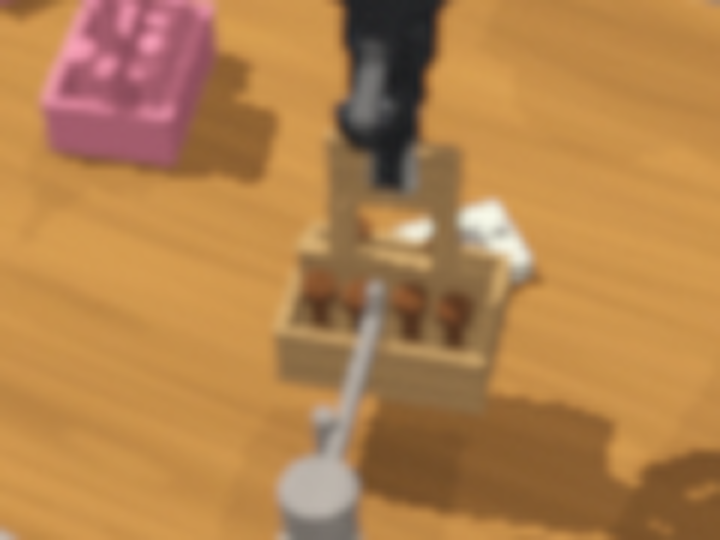

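View pics/top8.png

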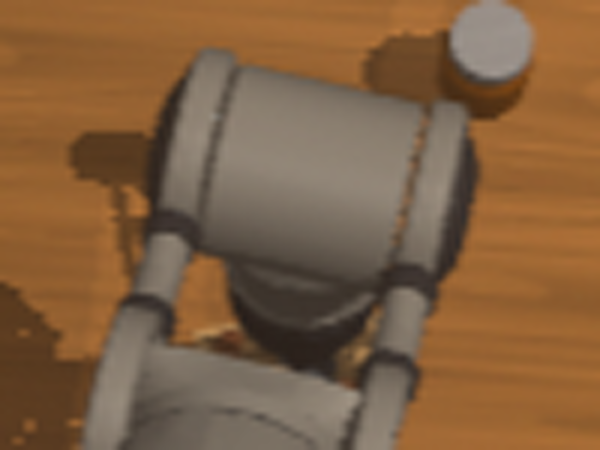

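Run:
```python
from h import *
np.set_printoptions(precision=1,suppress=True)
L=np.array([(38,-52,38),(38,52,38),(38,-52,0),(38,52,0),(4,-32,140),(4,32,140),(4,-18,98),(4,18,98)],float)
O=np.array([(278,330),(490,365),(282,381),(487,413),(330,146),(462,152),(357,203),(439,205)],float)
def f(p,L=L):
    R=Ro.from_euler("ZYX",p[3:6]).as_matrix(); return (proj("scene",p[:3]+L@R.T)-[180,140])*6+2.5
p0=np.array([503.75,-2.46,60,np.radians(14.9),0,0])
print(np.c_[f(p0),O])
reg=lambda p:np.r_[(f(p)-O).ravel()/6, (p[0]-p0[0])/2,(p[3:6]-p0[3:6])/0.03]
r=least_squares(reg,p0,x_scale=[1,1,1,.01,.01,.01]);print(r.x[:3],np.degrees(r.x[3:]),r.cost); print(f(r.x)-O)
for z in(125,): print("tip proj",(proj("scene",[[653.5-117*.9664,38-117*.2571,143]])-[180,140])*6)
```

```text
[[275.5 330.2 278.  330. ]
 [486.5 364.3 490.  365. ]
 [279.4 380.6 282.  381. ]
 [484.9 414.4 487.  413. ]
 [325.2 135.8 330.  146. ]
 [462.1 156.1 462.  152. ]
 [357.1 204.7 357.  203. ]
 [431.7 216.  439.  205. ]]
[503.7  -1.   61.6] [15.5  0.2  0.1] 3.755560830847858
[[  0.4   0.5]
 [  0.3  -2.4]
 [  0.4  -0.2]
 [  1.7  -0.3]
 [ -2.9 -10.5]
 [  2.6   2.6]
 [  2.3   1. ]
 [ -4.8   9.7]]
tip proj [[377.5 281.8]]
```

Run:
```python
from push import *
y=np.radians(14.9); d=np.array([-np.cos(y),-np.sin(y)]); A=np.array([653.5,37.1])
st=lambda:(lambda s:print(round(s["time"],2),s["eef_pos"],s["force"],s["moment"]))(bot.get_state())
bot.move_linear([*(A+155*d),154],quat(y),max_speed=80)
st()
print(bot.move_linear([*(A+98*d),154],quat(y),max_speed=40,force_limit=4)); st()
for n,(x,yy,w,h) in(("scene",(180,140,120,90)),): cv2.imwrite(f"pics/{n}9.png",cv2.resize(bot.grab_frame(n)["img"][yy:yy+h,x:x+w] ,None,fx=6,fy=6,interpolation=cv2.INTER_CUBIC))
```

```text
28.37 [503.24  -3.   153.46] [-1.35 -1.   -4.07] [0.01 0.   0.02]
False
29.94 [558.61  11.88 154.04] [-0.84 -0.35 -2.95] [-0.02  0.09 -0.02]
```

View pics/scene9.png

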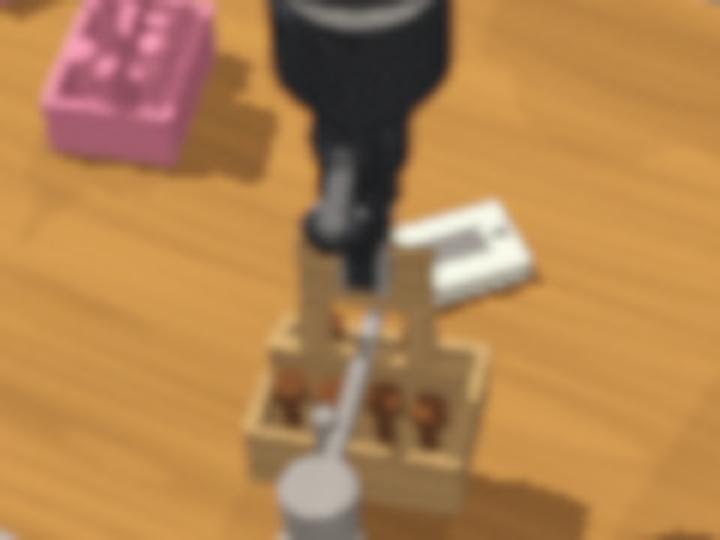

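Run:
```python
from push import *
y=np.radians(14.9); d=np.array([-np.cos(y),-np.sin(y)]); A=np.array([653.5,37.1])
st=lambda:(lambda s:print(round(s["time"],2),s["eef_pos"],s["force"],s["moment"]))(bot.get_state())
bot.move_linear([*(A+98*d),137.5],quat(y),max_speed=40,force_limit=4); st()
print(bot.move_linear([*(A+98*d),129],quat(y),max_speed=10,force_limit=3.5)); st()
for n,(x,yy,w,h) in(("scene",(180,140,120,90)),): cv2.imwrite(f"pics/{n}10.png",cv2.resize(bot.grab_frame(n)["img"][yy:yy+h,x:x+w] ,None,fx=6,fy=6,interpolation=cv2.INTER_CUBIC))
st()
```

```text
30.56 [558.74  11.88 137.28] [ 0.22 -0.35 -3.21] [ 0.01 -0.02 -0.  ]
True
31.12 [558.83  11.9  132.53] [ 0.19 -0.03  5.61] [-0.03  0.01  0.04]
31.18 [558.81  11.88 132.5 ] [1.23 0.77 6.24] [0.   0.01 0.03]
```

View pics/scene10.png

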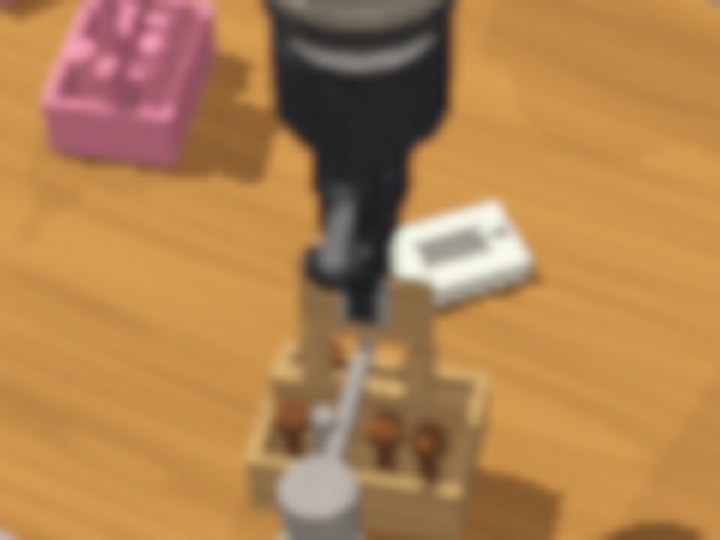

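Run:
```python
from push import *
y=np.radians(14.9); d=np.array([-np.cos(y),-np.sin(y)]); A=np.array([653.5,37.1])
st=lambda:(lambda s:print(round(s["time"],2),s["eef_pos"],s["force"],s["moment"],s["grip_width"]))(bot.get_state())
p=bot.get_state()["eef_pos"]
bot.move_linear([*(A+98*d),p[2]+0.6],quat(y),max_speed=5); st()
bot.release(); st()
for n,(x,yy,w,h) in(("scene",(180,140,120,90)),): cv2.imwrite(f"pics/{n}11.png",cv2.resize(bot.grab_frame(n)["img"][yy:yy+h,x:x+w] ,None,fx=6,fy=6,interpolation=cv2.INTER_CUBIC))
```

```text
31.74 [558.76  11.93 132.88] [1.22 0.06 1.07] [ 0.07 -0.15 -0.02] 0.08147901662292009
32.48 [558.8   11.88 133.14] [-0.01  0.19  0.19] [-0.05  0.02 -0.01] 0.998619028464508
```

View pics/scene11.png

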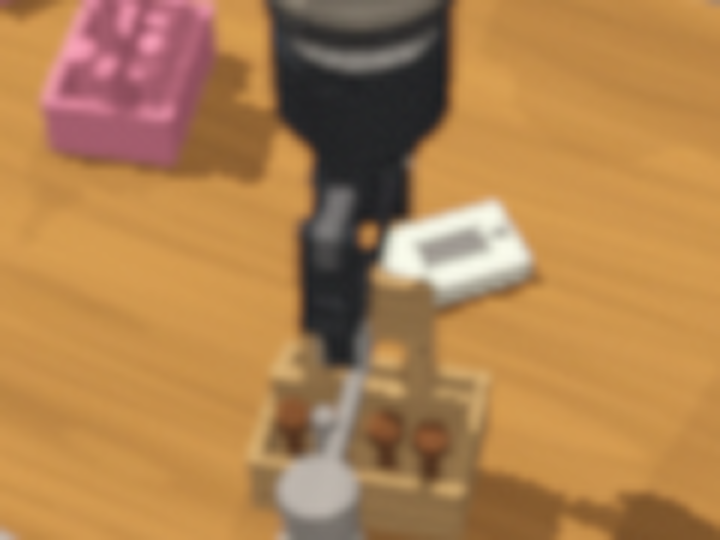

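Hanging and steady. Withdrawing straight up, then clear, and checking.

Run:
```python
from push import *
y=np.radians(14.9); d=np.array([-np.cos(y),-np.sin(y)]); A=np.array([653.5,37.1])
st=lambda:(lambda s:print(round(s["time"],2),s["eef_pos"],s["force"]))(bot.get_state())
print(bot.move_linear([*(A+98*d),230],quat(y),max_speed=90,force_limit=5));st()
bot.move_pose([400,250,260],quat(y))
bot.hold(1.0); st()
for n,(x,yy,w,h) in(("scene",(190,170,100,75)),("top",(195,135,100,75))):
    im=bot.grab_frame(n)["img"]; cv2.imwrite(f"pics/{n}12f.png",im); cv2.imwrite(f"pics/{n}12.png",cv2.resize(im[yy:yy+h,x:x+w] ,None,fx=8,fy=8,interpolation=cv2.INTER_CUBIC))
```

```text
False
33.75 [558.45  11.96 229.32] [0.23 0.38 0.31]
35.86 [399.99 250.   260.02] [ 0.22 -0.   -0.43]
```

View pics/scene12.png

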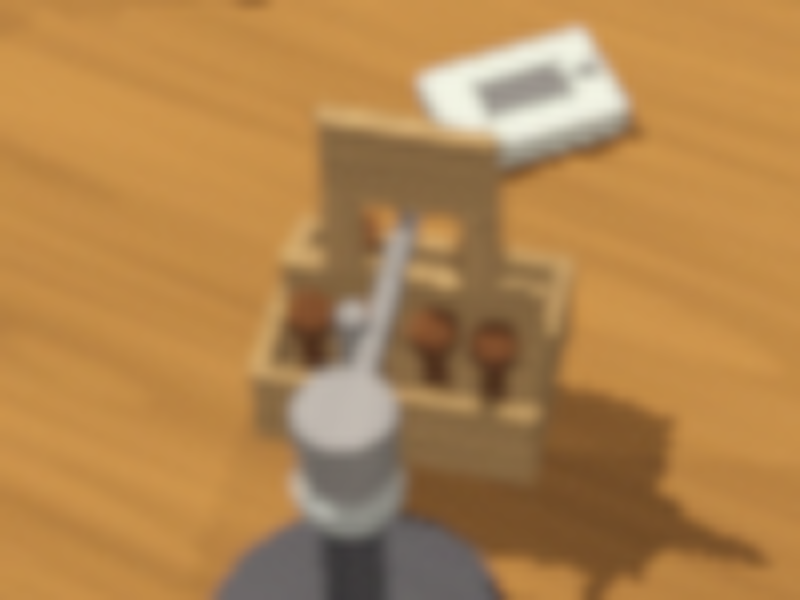

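View pics/top12.png

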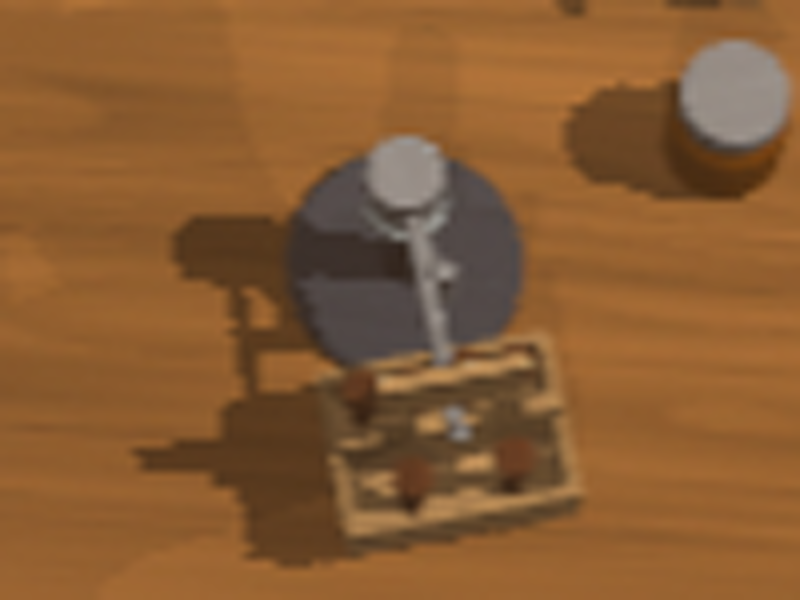

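View pics/top12f.png

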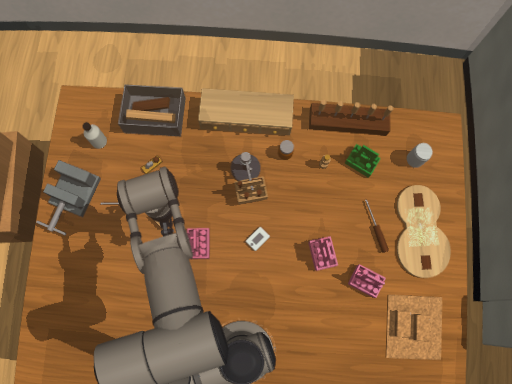

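Run:
```python
from plant import bot
import cv2,numpy as np
a=cv2.imread("pics/scene12f.png");b=bot.grab_frame("scene")["img"]
print(np.abs(a.astype(int)-b)[150:270,190:300].max(), bot.get_state()["time"])
bot.job_done()
```

```text
5 36.0083
the job is handed in; nothing more can be done
```

The job is done and handed in at 36.0 s of the 67 s allowed. The hook is home against its stop pin, and the caddy hangs upright on it, clear of the bench and let go.

- **Tool length:** The fingertips turned out to be about 14 mm behind the reported tool point, not 19 mm ahead as stated. My first sweep therefore passed over the hook without moving it. I measured the offset with a light touch on the bench (about 6 N) and corrected every height after that.
- **Turning the hook:** I pushed it round slowly until the push rose from about 2 N to 8.4 N, below the 14 N limit. The pictures put the rod about 15° past straight back towards the robot (world −x), to the robot's right. The pin had moved about 7° by pixel reading, against a full travel of 5.7°, so I took it as fully in.
- **Hanging the caddy:** I gripped it by the top of its board and passed the hand hole over the hook's tip with no contact above the 4 N limit. I lowered it until it touched at the expected height; the arm went on pressing up to about 6 N before I eased off and opened the gripper.
- **Last checks:** With the arm clear, the tip and pin were at the same pixels as before hanging, to within a couple of enlarged pixels. Two pictures taken about 0.1 s apart, after more than a second of rest, showed no movement. The other objects looked unmoved by eye in the top view, though the arm partly hid the area near the neck block and gouge.

The two cameras disagreed by 2–3 mm in x, and by up to about 7 mm on the hook tip; I averaged the two for the stand axis.

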